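# Hold a mortar prism square in the jig

## Task

Lift the grey mortar prism over from the right of the balance, lay it, same way up, on the white base of the squaring jig with its long side along the aluminium fence, and let go. Then bring it home against both the fence and the blue end stop, and hold it there for marking with one firm diagonal push of the fingertips, down onto the base and into the fence at once (roughly 10 N each way, no slamming); finish while still pushing. Leave the mortar cube, the small weight and the brass mould where they stand.

Things in the scene. Friction and masses are not known exactly. Their poses are not given: they have to be found in the camera images.
- prism: Loose grey hardened mortar prism, 160.3 long x 40.5 wide x 40.5 mm high, about 0.54 kg (up to a fifth more or less), a plain solid bar. Origin: centre of its underside. x along its length, z up. It starts lying on the worktop right of the balance. Both ends are alike: it may be turned end for end. Grip it across its width.
- jig: Squaring jig fixed to the worktop left of the balance, 140 (x) x 250 (y) mm. Origin: centre of its underside. x points away from the robot towards the fence, y left along the fence (the end stop is at the right end), z up. In this frame: base top z = 12 mm, fence face x = 50 mm, stop face y = -104 mm; the base is open at the near side (x = -67 mm) and the left end (y = 120 mm).
- jig_base: White plastic glide plate of the jig, 134 x 240 x 6 mm, top 12 mm above the worktop; slippery, as are fence and stop (friction coefficient about 0.2; other contacts about 0.6). Prism and jig are hard: once seated, 1 mm more travel adds some 40 N. Origin: centre of its underside, axes as the jig.
- jig_fence: Aluminium fence bar along the far side of the jig, 16 thick (x) x 240 long (y) x 28 mm high, its top 40 mm above the worktop, so the seated prism (top at 52.5 mm) stands 12.5 mm above it. Origin: centre of its underside, axes as the jig; the working face lies 8 mm from the origin towards the robot.
- jig_stop: Blue end stop block at the right end of the jig, 70 (x) x 16 (y) x 28 mm high, its top 40 mm above the worktop. Origin: centre of its underside, axes as the jig; the working face lies 8 mm from the origin towards the left (+y of the jig).
- seat (a point): Point on the base top where the centre of the prism's underside lies when the prism touches both fence and stop: jig frame (29.7, -23.8, 12) mm; axes as the jig.
- cube: Bystander: grey mortar cube, 50 mm, on the worktop behind and to the right of the prism. Origin: centre of its underside.
- mould: Bystander: round brass mould with three pins, 62 mm across and 60 mm high, on the worktop behind the prism. Origin: centre of its underside.
- weight: Bystander: small metal weight with a knob, 24 mm across and 34 mm high, between prism and balance. The balance, between prism and jig, is fixed: a glass case up to 0.31 m high. Origin: centre of the weight's underside.

How it is judged:
On the way, in this order (a step that is already met when the one before it is completed fails the run):
1. the prism is carried clear of the worktop (height (world z) of prism above 0.04 m), for 0.1 s.
2. the prism lies flat on the jig's base along the fence, let go by the fingers (z of prism in the frame of jig between 0.008 and 0.016 m and x of prism in the frame of jig between -0.06 and 0.06 m and y of prism in the frame of jig between -0.1 and 0.1 m and angle between prism's own z axis and vertical below 0.06 rad and angle between the x axis of prism and the y axis of jig, either way round below 0.5 rad and contact force between the fingers and prism below 0.05 N and contact force between jig_base and prism above 2 N), for 0.1 s.
At the end, for the whole second after the job is handed in: Prism flat on the base, within 4 mm of home at fence and stop, square within 0.04 rad, at rest; the fingers press it (4 to 60 N) so that it bears on the fence with over 3 N and on the base with over 9.5 N (weight included) while the arm holds still (x of prism in the frame of seat between -0.004 and 0.004 m and y of prism in the frame of seat between -0.004 and 0.004 m and z of prism in the frame of seat between -0.004 and 0.004 m and angle between the x axis of prism and the y axis of jig, either way round below 0.04 rad and angle between prism's own z axis and vertical below 0.06 rad and contact force between prism and jig_fence above 3 N and contact force between prism and jig_base above 9.5 N and contact force between the fingers and prism between 4 and 60 N and linear speed of prism below 0.01 m/s); the arm keeps its last pose, push and grip.
It fails at once if a bystander is pushed about (more than 20 mm) or knocked over (distance of any of cube, weight, mould from where it was at the start of the episode above 0.02 m or angle between any of cube, weight, mould's own z axis and vertical above 0.5 rad).
It fails at once if the prism is slammed or crushed against the jig (more than 120 N) (contact force between prism and jig above 120 N).
It also fails if it takes over 72 s, if anything falls off the work surface, if the arm or the gripper's body presses on something with over 40 N, if the wrist force passes 120 N, or if a joint passes its speed limit or range.

## Robot

A 7-joint arm with a two-finger parallel gripper is mounted at the origin on a cart in front of the work surface, level with it; the furniture and walls round the work are solid. World frame = base frame: x ahead of the robot, y to its left, z up, the work surface at z = 0. Lengths are in m, angles in rad, forces in N, time in s.
With the tool pointing down it reaches from about 0.35 to 0.9 m from the base axis. Payload 8.1 kg.
Tool frame: the origin (TCP) lies midway between the tips of the shut fingers; the grasp point (between the pads) lies arm.grasp_offset behind it (arm.grasp_offset is the distance from the TCP to the grasp point, in m); z points along the fingers, y is the line along which they close (so a half turn about z gives the same grasp; the last joint's range is limited). The gripper opens to 92 mm and grips with 3 to 60 N. Pads are 19 mm wide; open, the fingers measure 130 mm over their backs; the gripper's body (75 mm by 190 mm) begins 47 mm behind the grasp point.
Start: joints at [1.153, 0.434, 0.025, 1.573, -0.012, 1.134, -0.075], TCP at [0.193, -0.594, 0.227] pointing down, gripper open.
Joint ranges: [-2.62, 2.62], [-0.44, 2.09], [-1.27, 1.32], [0.08, 2.57], [-1.32, 4.46], [0.12, 2], [-2.74, 2.74]. Speed limits (rad/s): [2.22, 2.22, 3.01, 3.01, 3.14, 3.14, 3.14].

## Interface

Orientations are given as a rotation vector (axis times angle).
In Python, from cell import observe, imaging, arm gives the robot as it stands.
- The arm moves only by the tool apply_moves, never from a script. Its argument "commands" is a list of rows, each a list of 5 numbers: the opening in per cent of the stroke, from 0 (shut) to 100 (fully open), then the shift along the world's x, y, z in units of 0.06 m (1.0 is 0.06 m), then the turn about the world's z in units of 0.5 rad (1.0 is 0.5 rad). A call has 1 to 12 rows; each row shifts and turns the commanded pose from where the row before left it; what a row does not reach is not made up. A row lasts 1/8 s, in which the tool goes at most 62.5 mm and 10.7 degrees, less where a joint would pass 70% of its speed; a pose out of reach is approached as far as the arm can. A call with a number of a shift or a turn outside -1 to 1 is refused whole. A call with a gripper value outside its range is refused whole. The fingers move at their own pace and stop on an object; "newtons" is the grip in N (left out, the last holds). Time passes only in rows, so rows that do not move let the fingers close. It gives the time, the measured TCP pose, the force, the opening and the grip force at its end, in the units of the state.
- observe(): the state, without advancing time (a new reading comes with each control period).
- imaging.get_image(name): name is "side" or "top"; returns (picture, depth): 420x560x3 uint8, red, green, blue; 420x560 float32, m along the optical axis (not along the pixel's ray), 0 where there is no reading.
- imaging.camera_params(name): a dict with "camera_matrix" (3x3 intrinsics, pixels), "origin" and "rotation" of the camera in the world. Camera axes: x right, y up, looking along -z (the intrinsics and any distortion apply to the point x, -y, -z); pixel columns grow to the right and rows downward; lengths in m; the calibration is good to about 2 mm. A picture is of the moment at which its call begins. camera_params takes no time and is no camera call.
- arm.sign_off(): hands the job in; it is judged then, once.
The state is a dict: "clock": time; "joints": joint angles; "dq": joint speeds; "joint_efforts": joint torques, N m; "position": TCP position; "ee_rot": TCP orientation; "force": force on the tool from outside, world axes, zero at the start; "ft_torque": the same for the moment, N m; "width": opening from 0.0 (shut) to 1.0 (fully open); "gripper_force": force on a finger pad.
Only numpy, scipy, OpenCV 4.12 (cv2) and the standard library are available. Lean on these libraries where they do the work, as an engineer would, in place of code of your own. Each camera call takes 0.05 s, during which the arm holds its last target. There are 200 camera calls.

## Working session

There is one attempt and no reset: what is moved stays moved. The work goes in short steps, Python scripts to look and compute and a tool call to move; the robot and the scene stay as the last step left them, time stands still between calls to the robot, and variables do not carry over. Pictures are saved under pics/ and viewed, at most 10 in all, crops included, and the job is handed in when it is done.

Besides the shell and the picture viewer there is one more tool, called after ">>>" by a JSON object that holds its "method" and its "body", one argument or row to a line. apply_moves: Moves the arm, as the interface text tells. Its arguments: {"type":"object","properties":{"commands":{"type":"array"},"newtons":{"type":"number"}},"required":["commands"]}

```bash
mkdir -p pics; python3 - <<'E'
from cell import observe, imaging, arm
import cv2,numpy as np
s=observe();print(s['clock'],s['position'],s['ee_rot'],s['width'],s['force'],arm.grasp_offset)
for n in('top','side'):
    p,d=imaging.get_image(n);c=imaging.camera_params(n)
    cv2.imwrite(f'pics/{n}0.png',p[:,:,::-1]);np.savez(f'{n}0.npz',p=p,d=d,**{k:c[k] for k in('camera_matrix','origin','rotation')});print(n,c)
E
```

```text
0.0 [ 0.19328785 -0.59381538  0.22591842] [-3.10121888e+00 -4.92027710e-01  6.51040548e-04] 0.9980867067852546 [ 0.86469021 -0.32617562  0.35076216] 0.0188
top {'camera_matrix': array([[466.38813654,   0.        , 282.57513543],
       [  0.        , 466.38813654, 208.48438487],
       [  0.        ,   0.        ,   1.        ]]), 'origin': array([0.29029701, 0.01640962, 1.25931687]), 'rotation': array([ 0.15866264, -0.16512562, -1.54620652])}
side {'camera_matrix': array([[405.15132516,   0.        , 282.00445187],
       [  0.        , 405.15132516, 203.89417304],
       [  0.        ,   0.        ,   1.        ]]), 'origin': array([ 0.28642203, -0.71166114,  0.67906384]), 'rotation': array([ 0.86370338, -0.16423503, -0.30002879])}
```

View pics/top0.png

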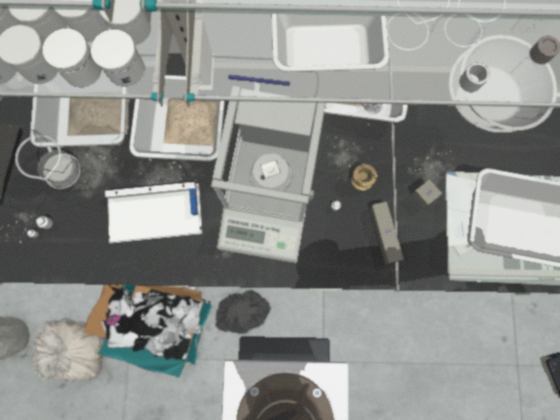

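View pics/side0.png

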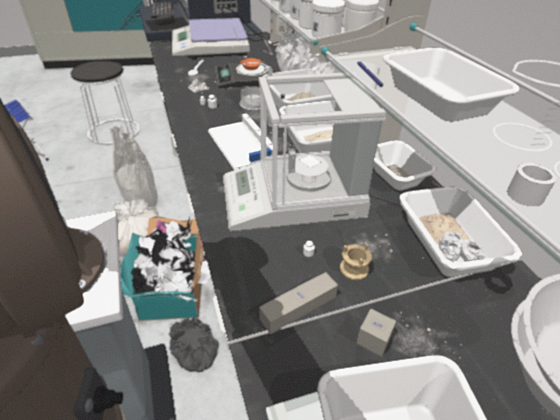

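The top view shows the prism at about (387,232), the jig at (153,212) with its blue stop at (194,201), and the balance between them (case at 270,150, low display front at 262,232). In the side view the prism is at (300,303), the cube at (376,332), the mould at (355,262) and the weight at (309,248).

```bash
cat > h.py <<'E'
import numpy as np,cv2
from scipy.spatial.transform import Rotation as R
def load(n): return np.load(n+'.npz')
def grab(n,tag):
    from cell import imaging
    p,d=imaging.get_image(n);c=imaging.camera_params(n)
    np.savez(tag+'.npz',p=p,d=d,**{k:c[k] for k in('camera_matrix','origin','rotation')});return load(tag)
def rays(f,uv):
    K=f['camera_matrix'];uv=np.atleast_2d(uv).astype(float)
    c=np.c_[(uv[:,0]-K[0,2])/K[0,0],-(uv[:,1]-K[1,2])/K[1,1],-np.ones(len(uv))]
    return R.from_rotvec(f['rotation']).apply(c)
def onz(f,uv,z):
    r=rays(f,uv);o=f['origin'];return o+r*((z-o[2])/r[:,2])[:,None]
def cloud(f):
    v,u=np.mgrid[:420,:560];r=rays(f,np.c_[u.ravel(),v.ravel()])
    return (f['origin']+r*f['d'].reshape(-1,1)).reshape(420,560,3)
def proj(f,X):
    c=R.from_rotvec(f['rotation']).inv().apply(np.atleast_2d(X)-f['origin']);K=f['camera_matrix']
    return np.c_[K[0,0]*c[:,0]/-c[:,2]+K[0,2],K[1,1]*c[:,1]/c[:,2]+K[1,2]]
def rect(f,m):
    (c,wh,a)=cv2.minAreaRect((f_xy(f,m)*1000).astype(np.float32));return np.array(c),wh,a,cv2.boxPoints((c,wh,a))
def f_xy(f,m): return cloud(f)[m][:,:2]
E
python3 - <<'E'
from h import *
f=load('top0');P=cloud(f)
np.set_printoptions(precision=3,suppress=True,linewidth=160)
for nm,(u,v) in dict(worktop=(350,270),prism=(387,232),cube=(428,190),base=(150,215),fence=(140,190),stop=(194,201),disp=(262,232),casetop=(270,97),casefront=(250,193),casefr2=(300,193),shelf=(100,101),rail=(400,101),weight=(336,205),mould=(363,175)).items(): print(nm,P[v,u])
z=P[...,2];x=P[...,0];y=P[...,1]
# prism top points
m=np.zeros((420,560),bool);m[195:270,365:410]=1
m&=(abs(z-.0405)<.008);print(m.sum(),rect(f,m))
m=np.zeros((420,560),bool);m[180:250,100:210]=1
for a,b in((.007,.02),(.03,.05)):
    k=m&(z>a)&(z<b);print(a,k.sum(),rect(f,k))
crop=f['p'][170:285,85:225,::-1];cv2.imwrite('pics/c1.png',np.vstack([cv2.resize(crop,None,fx=5,fy=5,interpolation=cv2.INTER_CUBIC)]))
crop=f['p'][160:275,330:450,::-1];cv2.imwrite('pics/c2.png',cv2.resize(crop,None,fx=5,fy=5,interpolation=cv2.INTER_CUBIC))
E
```

```text
worktop [ 0.389 -0.171 -0.004]
prism [ 0.487 -0.263  0.042]
cube [ 0.602 -0.375  0.049]
base [0.527 0.374 0.011]
fence [0.589 0.398 0.041]
stop [0.563 0.252 0.036]
disp [0.479 0.066 0.058]
casetop [0.729 0.046 0.33 ]
casefront [0.524 0.084 0.297]
casefr2 [ 0.583 -0.031  0.067]
shelf [0.843 0.53  0.041]
rail [ 0.725 -0.233  0.331]
weight [ 0.56  -0.13   0.033]
mould [ 0.653 -0.209  0.007]
926 (array([ 489.251, -263.953]), (160.1151580810547, 41.662803649902344), 14.570379257202148, array([[ 406.527, -263.931],
       [ 417.008, -304.254],
       [ 571.974, -263.974],
       [ 561.493, -223.651]], dtype=float32))
0.007 3613 (array([540.926, 354.545]), (149.06478881835938, 270.78875732421875), 6.958564758300781, array([[450.54 , 479.913],
       [483.346, 211.118],
       [631.313, 229.178],
       [598.506, 497.972]], dtype=float32))
0.03 744 (array([559.001, 369.047]), (86.23400115966797, 242.2864990234375), 6.491824150085449, array([[502.464, 484.539],
       [529.858, 243.806],
       [615.539, 253.556],
       [588.145, 494.289]], dtype=float32))
```

View pics/c1.png

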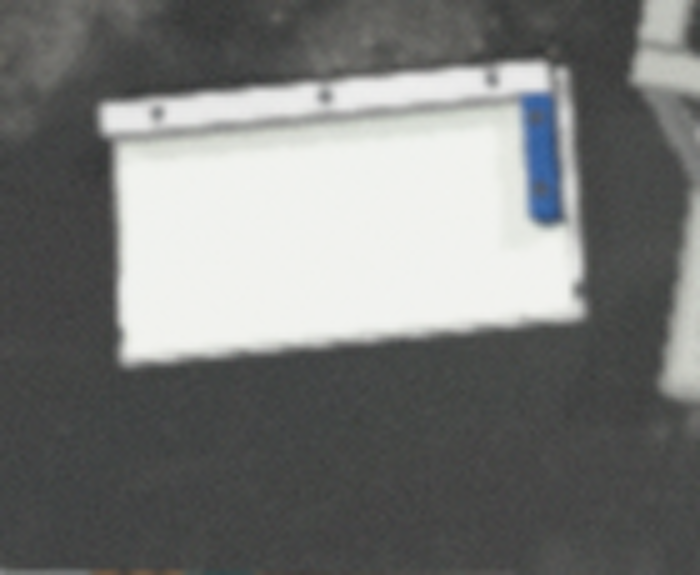

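View pics/c2.png

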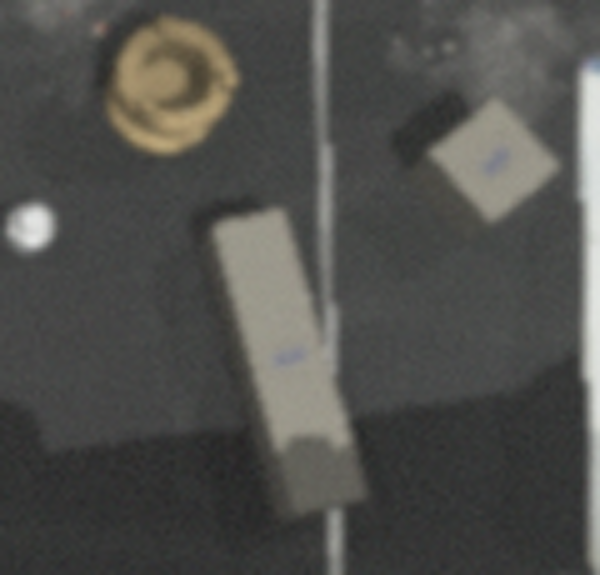

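The crops show the prism's top corners at crop px (213,225), (283,207), (367,497), (292,517). The jig's fence face top edge runs from (110,136) to (520,95), and the stop face runs from (522,100) to (532,220). The near base edge runs from (122,364) to (583,318).

```bash
python3 - <<'E'
from h import *
np.set_printoptions(precision=4,suppress=True)
f=load('top0');T=lambda q,o:np.array(q)/5+np.array(o)-.4
pr=onz(f,T([(213,225),(283,207),(367,497),(292,517)],(330,160)),.0405);print('prism',pr.mean(0),np.degrees(np.arctan2(*((pr[0]+pr[1]-pr[2]-pr[3])[:2][::-1]))))
J=(85,170)
fe=onz(f,T([(110,136),(520,95)],J),.04);st=onz(f,T([(522,100),(532,220)],J),.04);nb=onz(f,T([(122,364),(583,318)],J),.012)
for n,e in(('fence',fe),('stop',st),('near',nb)):
    d=e[1]-e[0];print(n,e[:,:2].ravel(),np.degrees(np.arctan2(d[1],d[0])))
th=np.arctan2(*( (fe[0]-fe[1])[:2][::-1]))-np.pi/2
ex=np.array([np.cos(th),np.sin(th)]);ey=np.array([-ex[1],ex[0]])
xf=(fe[:,:2]@ex).mean();xn=(nb[:,:2]@ex).mean();ys=(st[:,:2]@ey).mean()
print('th',th,'fence-near (117)',xf-xn)
yl=(nb[0,:2]@ey)
print('left-stop(224)',yl-ys)
o=ex*(xf-.05)+ey*(ys+.104);print('origin',o,'seat',o+ex*.0297-ey*.0238,'place',o-ex*.025-ey*.01)
m=onz(f,T([(170,65)],(330,160)),.06);print('mould',m)
P=cloud(f);z=P[...,2];hi=z>.1;print('tall things x<0.7:',[(a,P[hi&(P[...,0]<.7)&(P[...,0]>.3)&(abs(P[...,1]-a)<.05)][:,2].max(initial=0), P[hi&(P[...,0]<.7)&(P[...,0]>.3)&(abs(P[...,1]-a)<.05)][:,0].min(initial=9)) for a in np.arange(-.5,.6,.1)])
from cell import observe
print(R.from_rotvec(observe()['ee_rot']).as_matrix())
E
```

```text
prism [ 0.489  -0.2644  0.0405] 14.050838524252633
fence [0.569  0.4856 0.5959 0.2676] -82.96657386710046
stop [0.5931 0.2664 0.5274 0.2572] -172.02081635115883
near [0.4499 0.478  0.4795 0.232 ] -83.13433721194497
th 0.12275644371490912 fence-near (117) 0.1194526079378031
left-stop(224) 0.22813969980519105
origin [0.5337 0.3633] seat [0.5661 0.3433] place [0.5101 0.3503]
mould [[ 0.644  -0.2011  0.06  ]]
tall things x<0.7: [(np.float64(-0.5), np.float64(0.11657682387229618), np.float64(0.41973314515852883)), (np.float64(-0.4), np.float64(0.0), np.float64(9.0)), (np.float64(-0.30000000000000004), np.float64(0.0), np.float64(9.0)), (np.float64(-0.20000000000000007), np.float64(0.0), np.float64(9.0)), (np.float64(-0.10000000000000009), np.float64(0.3069306936983375), np.float64(0.5393383276676633)), (np.float64(-1.1102230246251565e-16), np.float64(0.30695455752645395), np.float64(0.5043355089979384)), (np.float64(0.09999999999999987), np.float64(0.3066938990661634), np.float64(0.5177498210156433)), (np.float64(0.19999999999999984), np.float64(0.30552227223568096), np.float64(0.53478481244348)), (np.float64(0.2999999999999998), np.float64(0.0), np.float64(9.0)), (np.float64(0.3999999999999998), np.float64(0.0), np.float64(9.0)), (np.float64(0.4999999999999998), np.float64(0.0), np.float64(9.0))]
[[ 0.9509  0.3095 -0.0006]
 [ 0.3095 -0.9509  0.0013]
 [-0.0001 -0.0014 -1.    ]]
```

>>> {"method": "apply_moves", "body": {
  "commands": [
    [70,1,1,0,0],
    [70,1,1,0,-0.12],
    [70,1,1,0,0],
    [70,1,1,0,0],
    [70,0.93,1,0,0],
    [70,0,0.5,0,0],
    [70,0,0,0,0],
    [70,0,0,0,0]
  ],
  "newtons": 30
}}

```text
clock: 1.1
position: [0.4123, -0.3427, 0.2267]
ee_rot: [3.116, 0.397, -0.001]
force: [0.0, -0.5, -0.8]
width: 0.7
gripper_force: 0.0
```

>>> {"method": "apply_moves", "body": {
  "commands": [
    [70,0.64,0.655,0,0],
    [70,0.64,0.655,0,0],
    [70,0,0,-0.9,0],
    [70,0,0,-0.9,0],
    [70,0,0,-0.8,0],
    [70,0,0,0,0],
    [70,0,0,0,0]
  ]
}}

```text
clock: 1.98
position: [0.4903, -0.2645, 0.0722]
ee_rot: [3.115, 0.397, 0.002]
force: [0.8, -0.4, 0.7]
width: 0.701
gripper_force: 0.0
```

```bash
python3 - <<'E'
from h import *
f=grab('side','s1');cv2.imwrite('pics/s1.png',cv2.resize(f['p'][200:350,220:420,::-1],None,fx=4,fy=4))
E
```

```text
(no output)
```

View pics/s1.png

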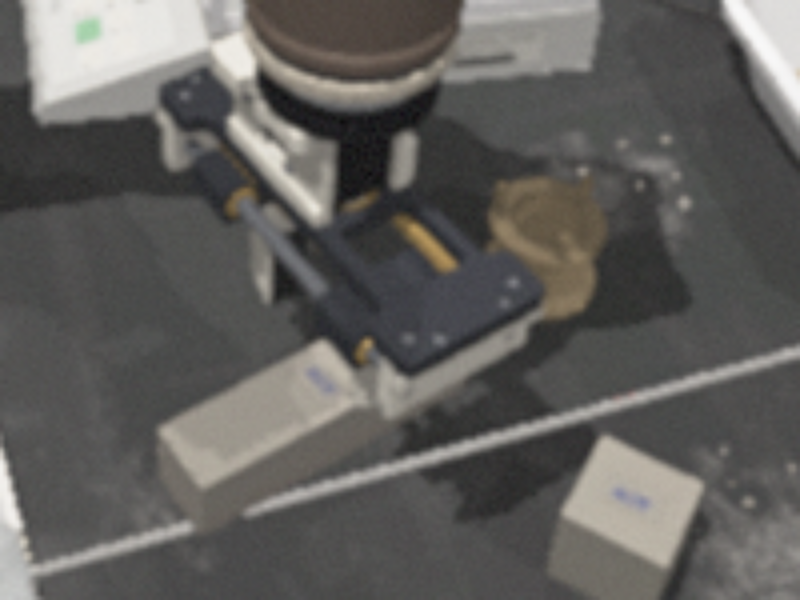

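The crop shows the prism (160–400, 340–520) between the fingers: the near finger is in front of its right face at about (385,390). The mould (550,230) and cube (630,510) are clear.

>>> {"method": "apply_moves", "body": {
  "commands": [
    [70,-0.02,0,-0.5,0],
    [70,0,0,-0.4,0],
    [70,0,0,-0.15,0],
    [70,0,0,0,0],
    [20,0,0,0,0],
    [20,0,0,0,0],
    [20,0,0,0,0],
    [20,0,0,0,0],
    [20,0,0,0,0],
    [20,0,0,0,0]
  ],
  "newtons": 35
}}

```text
clock: 3.28
position: [0.4887, -0.263, 0.0083]
ee_rot: [3.116, 0.399, 0.001]
force: [-1.2, 0.9, 5.2]
width: 0.44
gripper_force: 35.0
```

>>> {"method": "apply_moves", "body": {
  "commands": [
    [20,0,0,0.2,0],
    [20,0,0,0.5,0],
    [20,-0.1,0,0.7,0],
    [20,-0.1,0,0.8,0],
    [20,-0.1,0,0.8,0],
    [20,-0.1,0,0.8,0],
    [20,-0.1,0,0.8,0],
    [20,-0.1,0,0.8,0],
    [20,-0.1,0,0.8,0],
    [20,0,0,0.5,0],
    [20,0,0,0,0],
    [20,0,0,0,0]
  ]
}}

```text
clock: 4.78
position: [0.4456, -0.2628, 0.408]
ee_rot: [-3.115, -0.399, 0.004]
force: [0.1, 0.9, -6.5]
width: 0.442
gripper_force: 35.0
```

>>> {"method": "apply_moves", "body": {
  "commands": [
    [20,0,0.4,0,0.1],
    [20,0,0.8,0,0.25],
    [20,0,0.8,0,0.3],
    [20,0,0.8,0,0.3],
    [20,0,0.8,0,0.3],
    [20,0,0.8,0,0.3],
    [20,0,0.8,0,0.3],
    [20,0,0.8,0,0.3],
    [20,0,0.8,0,0.3],
    [20,0,0.8,0,0.25],
    [20,0,0.4,0,0.1],
    [20,0,0,0,0]
  ]
}}

```text
clock: 6.28
position: [0.4451, 0.2188, 0.4085]
ee_rot: [-2.12, -2.317, 0.003]
force: [-0.4, -0.8, -5.9]
width: 0.439
gripper_force: 35.0
```

>>> {"method": "apply_moves", "body": {
  "commands": [
    [20,0.3,0.6,0,0.068],
    [20,0.4,0.8,0,0],
    [20,0.38,0.79,0,0],
    [20,0,0,-0.5,0],
    [20,0,0,-0.9,0],
    [20,0,0,-0.9,0],
    [20,0,0,-0.9,0],
    [20,0,0,-0.9,0],
    [20,0,0,-0.8,0],
    [20,0,0,-0.4,0],
    [20,0,0,0,0],
    [20,0,0,0,0]
  ]
}}

```text
clock: 7.78
position: [0.512, 0.3481, 0.0928]
ee_rot: [2.088, 2.347, 0.002]
force: [-0.3, -0.1, -5.7]
width: 0.439
gripper_force: 35.0
```

```bash
python3 - <<'E'
from h import *
from cell import observe
print(observe()['force'],observe()['position'])
f=grab('top','t1');g=grab('side','s2')
a=cv2.resize(f['p'][150:270,80:240,::-1],None,fx=5,fy=5)
cv2.imwrite('pics/t1.png',a)
E
```

```text
[-0.29228293 -0.10466241 -5.6856985 ] [0.51201021 0.34805985 0.09277007]
```

View pics/t1.png

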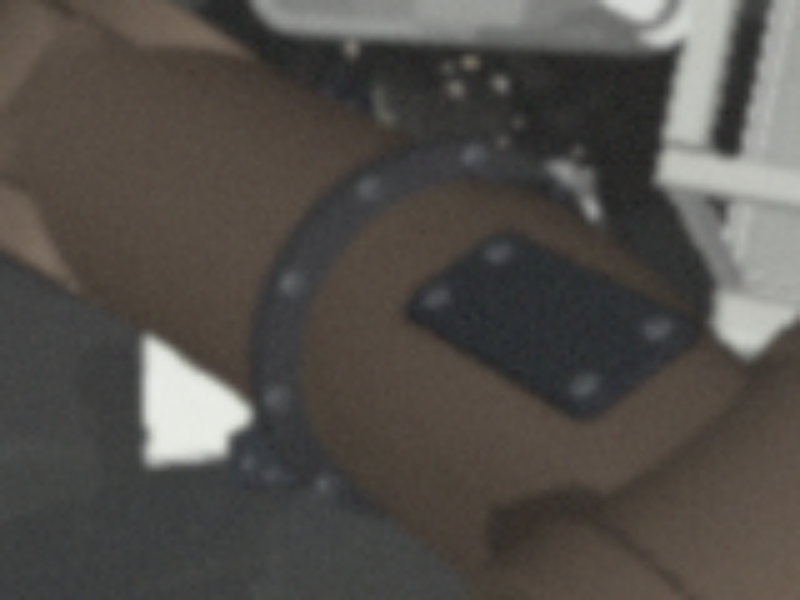

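The arm hides the jig in the top view; only the base's left near corner shows, at about (190,410). I'll place by pose and wrist force.

>>> {"method": "apply_moves", "body": {
  "commands": [
    [20,0,0,-0.5,0],
    [20,0,0,-0.4,0],
    [20,0,0,-0.2,0],
    [20,0,0,-0.05,0],
    [20,0,0,0,0],
    [20,0,0,0,0]
  ]
}}

```text
clock: 8.62
position: [0.5118, 0.3487, 0.0237]
ee_rot: [2.087, 2.348, 0.002]
force: [0.1, 0.1, -5.2]
width: 0.442
gripper_force: 35.0
```

>>> {"method": "apply_moves", "body": {
  "commands": [
    [20,0,0,-0.016,0],
    [20,0,0,-0.016,0],
    [20,0,0,-0.016,0],
    [20,0,0,0,0]
  ]
}}

```text
clock: 9.12
position: [0.5113, 0.3483, 0.0204]
ee_rot: [2.087, 2.348, 0.0]
force: [-2.5, -2.2, 2.3]
width: 0.437
gripper_force: 35.0
```

>>> {"method": "apply_moves", "body": {
  "commands": [
    [70,0,0,0,0],
    [70,0,0,0,0],
    [70,0,0,0,0],
    [70,0,0,0,0],
    [70,0,0,0,0],
    [70,0,0,0.3,0],
    [70,0,0,0.6,0],
    [70,0,0,0.5,0],
    [0,0,0,0,0],
    [0,0,0,0,0],
    [0,0,0,0,0],
    [0,0,0,0,0]
  ]
}}

```text
clock: 10.62
position: [0.5109, 0.3479, 0.1031]
ee_rot: [-2.086, -2.348, 0.002]
force: [-0.4, -0.1, -0.5]
width: 0.314
gripper_force: 0.0
```

```bash
python3 - <<'E'
from h import *
f=grab('side','s3');P=cloud(f)
u0,v0=proj(f,[.51,.35,.05])[0].astype(int);print(u0,v0)
cv2.imwrite('pics/s3.png',cv2.resize(f['p'][v0-50:v0+70,u0-80:u0+80,::-1],None,fx=5,fy=5,interpolation=cv2.INTER_CUBIC))
E
```

```text
233 134
```

View pics/s3.png

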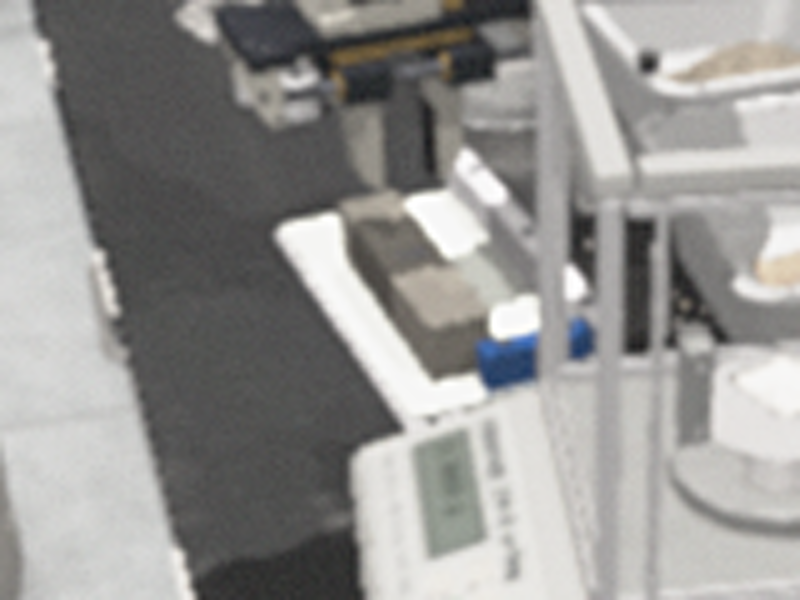

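The side crop shows the prism lying flat on the white base, parallel to the fence and free of the fingers. Its right end is near the blue stop (530,350), and the gripper is above and behind it. Next I push it to the fence with shut fingers.

>>> {"method": "apply_moves", "body": {
  "commands": [
    [0,-0.45,-0.055,0,0],
    [0,-0.45,-0.055,0,0],
    [0,0,0,0,0],
    [0,0,0,-0.5,0],
    [0,0,0,-0.6,0],
    [0,0,0,-0.3,0],
    [0,0,0,0,0],
    [0,0,0,0,0]
  ]
}}

```text
clock: 11.68
position: [0.4579, 0.3423, 0.0208]
ee_rot: [2.087, 2.348, 0.002]
force: [0.5, 0.4, 0.1]
width: 0.009
gripper_force: 0.0
```

>>> {"method": "apply_moves", "body": {
  "commands": [
    [0,0.066,0.008,0,0],
    [0,0.066,0.008,0,0],
    [0,0.066,0.008,0,0],
    [0,0.066,0.008,0,0],
    [0,0.066,0.008,0,0],
    [0,0.066,0.008,0,0],
    [0,0.066,0.008,0,0],
    [0,0.066,0.008,0,0],
    [0,0.066,0.008,0,0],
    [0,0.066,0.008,0,0],
    [0,0.066,0.008,0,0],
    [0,0.066,0.008,0,0]
  ]
}}

```text
clock: 13.18
position: [0.505, 0.3474, 0.0199]
ee_rot: [2.087, 2.348, 0.0]
force: [-3.3, 0.1, 3.5]
width: 0.008
gripper_force: 1.7
```

>>> {"method": "apply_moves", "body": {
  "commands": [
    [0,0.033,0.004,0,0],
    [0,0.033,0.004,0,0],
    [0,0.033,0.004,0,0],
    [0,0.033,0.004,0,0],
    [0,0.033,0.004,0,0],
    [0,0.033,0.004,0,0],
    [0,0.033,0.004,0,0],
    [0,0.033,0.004,0,0]
  ]
}}

```text
clock: 14.18
position: [0.5207, 0.3493, 0.0199]
ee_rot: [2.087, 2.348, 0.0]
force: [-3.2, -1.3, 2.5]
width: 0.002
gripper_force: 1.5
```

>>> {"method": "apply_moves", "body": {
  "commands": [
    [0,0.016,0.002,0,0],
    [0,0.016,0.002,0,0],
    [0,0.016,0.002,0,0]
  ]
}}

```text
clock: 14.55
position: [0.5235, 0.3496, 0.0198]
ee_rot: [2.087, 2.348, -0.0]
force: [-3.6, -0.2, 0.8]
width: 0.003
gripper_force: 1.5
```

>>> {"method": "apply_moves", "body": {
  "commands": [
    [0,0.016,0.002,0,0],
    [0,0.016,0.002,0,0]
  ]
}}

```text
clock: 14.8
position: [0.5254, 0.3499, 0.0198]
ee_rot: [2.087, 2.348, 0.0]
force: [-2.4, -0.1, 2.5]
width: 0.004
gripper_force: 1.5
```

>>> {"method": "apply_moves", "body": {
  "commands": [
    [0,0.016,0.002,0,0],
    [0,0.016,0.002,0,0]
  ]
}}

```text
clock: 15.05
position: [0.5274, 0.3502, 0.0199]
ee_rot: [2.087, 2.348, -0.0]
force: [-2.6, -1.0, 2.9]
width: 0.004
gripper_force: 1.8
```

>>> {"method": "apply_moves", "body": {
  "commands": [
    [0,0.012,0.0015,0,0],
    [0,0.012,0.0015,0,0]
  ]
}}

```text
clock: 15.3
position: [0.5277, 0.3501, 0.0198]
ee_rot: [-2.086, -2.348, 0.003]
force: [-8.0, -1.9, 6.3]
width: 0.001
gripper_force: 4.5
```

>>> {"method": "apply_moves", "body": {
  "commands": [
    [0,-0.165,-0.02,0,0],
    [0,0,0,0.6,0],
    [0,0,0,0.57,0],
    [0,0.3,0.94,0,0],
    [0,0.3,0.94,0,0],
    [0,0,0,0,0],
    [0,0,0,-0.5,0],
    [0,0,0,-0.25,0],
    [0,0,0,0,0],
    [0,0,0,0,0]
  ]
}}

```text
clock: 16.55
position: [0.5553, 0.4621, 0.046]
ee_rot: [2.087, 2.348, 0.002]
force: [0.3, 0.0, -0.3]
width: 0.006
gripper_force: 0.0
```

>>> {"method": "apply_moves", "body": {
  "commands": [
    [0,0,0,-0.04,0],
    [0,0.006,-0.05,0,0],
    [0,0.006,-0.05,0,0],
    [0,0.006,-0.05,0,0],
    [0,0.006,-0.05,0,0],
    [0,0.006,-0.05,0,0],
    [0,0.006,-0.05,0,0],
    [0,0.004,-0.033,0,0],
    [0,0.004,-0.033,0,0],
    [0,0.004,-0.033,0,0]
  ]
}}

```text
clock: 17.8
position: [0.5575, 0.4387, 0.0428]
ee_rot: [-2.086, -2.348, -0.001]
force: [-1.8, 5.4, -1.4]
width: 0.001
gripper_force: 2.8
```

>>> {"method": "apply_moves", "body": {
  "commands": [
    [0,0.002,-0.0165,0,0],
    [0,0.002,-0.0165,0,0]
  ]
}}

```text
clock: 18.05
position: [0.557, 0.4385, 0.0431]
ee_rot: [-2.083, -2.348, -0.004]
force: [-0.8, 7.7, -2.7]
width: 0.001
gripper_force: 4.4
```

>>> {"method": "apply_moves", "body": {
  "commands": [
    [0,0.002,-0.0165,0,0],
    [0,0.002,-0.0165,0,0]
  ]
}}

```text
clock: 18.3
position: [0.5569, 0.4384, 0.0436]
ee_rot: [-2.081, -2.348, -0.008]
force: [-2.1, 12.5, -2.1]
width: 0.004
gripper_force: 6.3
```

>>> {"method": "apply_moves", "body": {
  "commands": [
    [0,-0.02,0.2,0,0],
    [0,0,0,0.7,0],
    [0,-0.1,0.7,0.4,0],
    [0,0,0.6,0.4,0],
    [0,0,0,0,0]
  ]
}}

```text
clock: 18.92
position: [0.5496, 0.5283, 0.1349]
ee_rot: [-2.082, -2.351, -0.006]
force: [-0.1, -0.1, -0.1]
width: 0.003
gripper_force: 0.0
```

```bash
python3 - <<'E'
from h import *
f=grab('side','s4')
cv2.imwrite('pics/s4.png',cv2.resize(f['p'][95:195,180:310,::-1],None,fx=6,fy=6,interpolation=cv2.INTER_CUBIC))
E
```

```text
(no output)
```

View pics/s4.png

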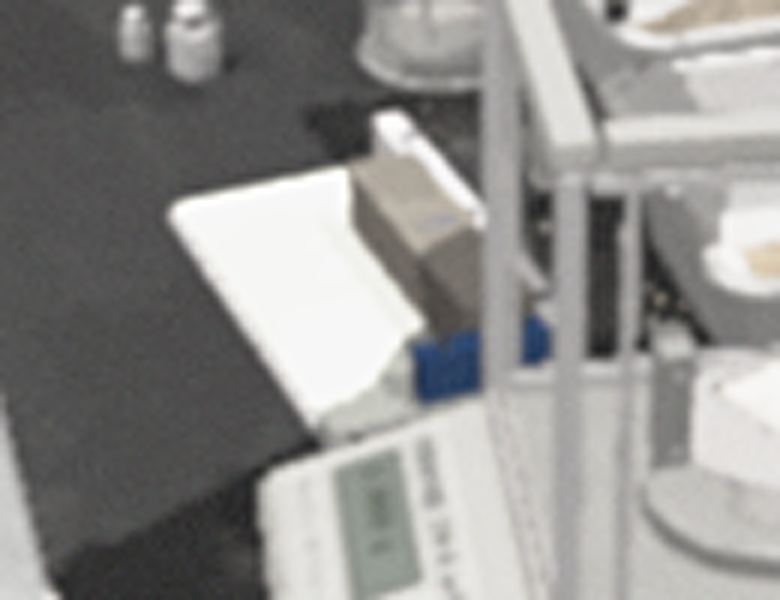

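The side crop shows the prism against the fence, with its right end at the blue stop (about 450,335) and no visible gap. I'll check the numbers.

```bash
python3 - <<'E'
from h import *
np.set_printoptions(precision=4,suppress=True)
f=load('s4');T=lambda q:np.array(q)/6+np.array((180,95))-.42
th=.1228;ex=np.array([np.cos(th),np.sin(th)]);ey=np.array([-ex[1],ex[0]]);o=np.array([.5337,.3633])
def J(q,z):
    d=onz(f,T(q),z)[:,:2]-o;return np.c_[d@ex,d@ey]
print('prism top left corners (exp .0095,.0563;.05,.0563), label(.0297,-.0238)',J([(352,167),(402,153),(437,218)],.0525))
print('base left near (-.067,.12)',J([(172,212)],.012),'fence left end top face-edge(.05,.12)',J([(378,118)],.04),'stop near top left/right (-.02,-.104/-.12)',J([(414,342)],.04))
P=cloud(f);z=P[...,2];xy=P[...,:2]-o;jx=xy@ex;jy=xy@ey
m=(abs(z-.0525)<.006)&(jx>-.01)&(jx<.06)&(jy<.1)&(jy>-.13);m[:, :]&=True
k=np.c_[jx[m],jy[m]]*1000;print(m.sum(),cv2.minAreaRect(k.astype(np.float32)),np.percentile(k,[1,99],axis=0))
E
```

```text
prism top left corners (exp .0095,.0563;.05,.0563), label(.0297,-.0238) [[ 0.0142  0.0523]
 [ 0.0441  0.0559]
 [ 0.0344 -0.0152]]
base left near (-.067,.12) [[-0.0681  0.1151]] fence left end top face-edge(.05,.12) [[0.0555 0.1205]] stop near top left/right (-.02,-.104/-.12) [[-0.0138 -0.1004]]
331 ((32.93540954589844, -20.471153259277344), (164.7141571044922, 41.649417877197266), 89.72710418701172) [[  12.7352 -101.267 ]
 [  52.8295   57.2114]]
```

>>> {"method": "apply_moves", "body": {
  "commands": [
    [0,0.069,-0.76,0,0],
    [0,0.069,-0.76,0,0],
    [0,0.069,-0.76,0,0],
    [0,0.069,-0.76,0,0],
    [0,0,0,-0.5,0],
    [0,0,0,-0.5,0],
    [0,0,0,-0.2,0],
    [0,0,0,0,0],
    [0,0,0,0,0]
  ]
}}

```text
clock: 20.1
position: [0.568, 0.342, 0.0616]
ee_rot: [2.087, 2.348, 0.002]
force: [0.5, 0.3, 0.9]
width: 0.005
gripper_force: 0.0
```

>>> {"method": "apply_moves", "body": {
  "commands": [
    [0,-0.02,0.04,-0.033,0],
    [0,0,0,-0.033,0],
    [0,0,0,-0.033,0],
    [0,0,0,-0.016,0],
    [0,0,0,-0.016,0],
    [0,0,0,0,0]
  ]
}}

```text
clock: 20.85
position: [0.5664, 0.344, 0.0529]
ee_rot: [2.087, 2.348, 0.0]
force: [-0.6, -1.4, 2.1]
width: 0.006
gripper_force: 1.1
```

>>> {"method": "apply_moves", "body": {
  "commands": [
    [0,0,0,-0.01,0],
    [0,0,0,-0.01,0]
  ]
}}

```text
clock: 21.1
position: [0.5664, 0.344, 0.0528]
ee_rot: [2.086, 2.348, 0.0]
force: [-4.7, -3.6, 16.5]
width: 0.002
gripper_force: 8.1
```

>>> {"method": "apply_moves", "body": {
  "commands": [
    [0,0.006,-0.004,0,0],
    [0,0.004,-0.002,-0.002,0],
    [0,0,0,0,0]
  ]
}}

```text
clock: 21.48
position: [0.5664, 0.344, 0.0528]
ee_rot: [-2.086, -2.349, -0.0]
force: [-5.3, -3.2, 14.2]
width: 0.006
gripper_force: 7.0
```

>>> {"method": "apply_moves", "body": {
  "commands": [
    [0,0.015,-0.012,-0.002,0],
    [0,0.015,-0.012,-0.002,0],
    [0,0,0,0,0]
  ]
}}

```text
clock: 21.85
position: [0.5671, 0.344, 0.0528]
ee_rot: [-2.084, -2.349, -0.001]
force: [-7.9, -0.7, 15.9]
width: 0.004
gripper_force: 7.9
```

>>> {"method": "apply_moves", "body": {
  "commands": [
    [0,0.006,-0.004,-0.005,0],
    [0,0.01,-0.004,-0.004,0],
    [0,0.01,-0.002,0,0],
    [0,0,0,0,0],
    [0,0,0,0,0]
  ]
}}

```text
clock: 22.48
position: [0.5671, 0.344, 0.0528]
ee_rot: [-2.081, -2.349, 0.001]
force: [-14.4, -1.6, 22.7]
width: 0.002
gripper_force: 11.2
```

>>> {"method": "apply_moves", "body": {
  "commands": [
    [0,0,0,0,0],
    [0,0,0,0,0],
    [0,0,0,0,0],
    [0,0,0,0,0]
  ]
}}

```text
clock: 22.98
position: [0.5671, 0.344, 0.0528]
ee_rot: [-2.082, -2.349, 0.001]
force: [-13.9, -1.8, 21.7]
width: 0.003
gripper_force: 11.2
```

```bash
python3 - <<'E'
from h import *
f=grab('side','s5')
cv2.imwrite('pics/s5.png',cv2.resize(f['p'][95:195,180:310,::-1],None,fx=6,fy=6,interpolation=cv2.INTER_CUBIC))
E
```

```text
(no output)
```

View pics/s5.png

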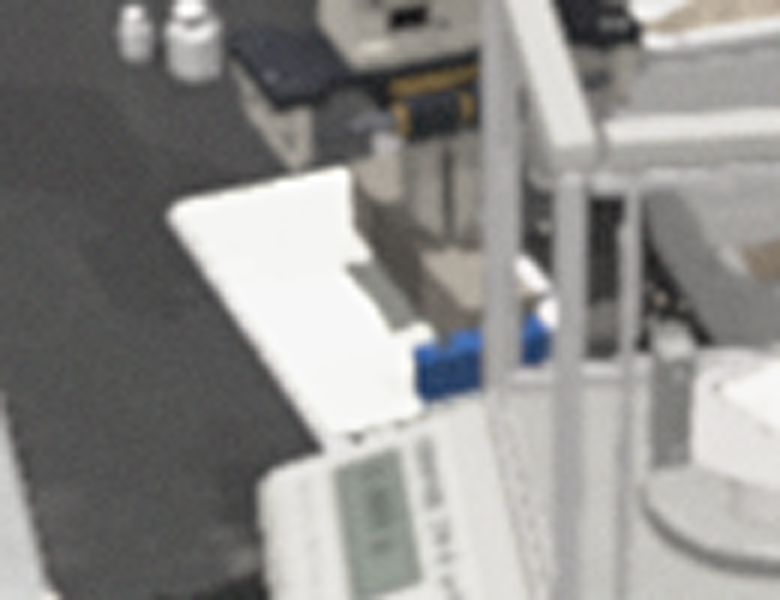

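The prism hasn't moved: its right end is still at the blue stop (450,335), and the shut fingertips press on its top at about (440,235). The forces are steady, so I'm handing in.

```bash
python3 -c "
from cell import arm
print(arm.sign_off())"
```

```text
the job is handed in; nothing more can be done
None
```

The prism is seated against the fence and end stop, with the shut fingertips still pressing it about 22 N down and 14 N into the fence (the brief asked for roughly 10 N each way); I handed the job in at about 23 s, and the sign-off gave no verdict.

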